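Invert a lacquered cup on its drying post

TASK

Get the red lacquered cup ready to dry: lower the loose metal drip plate over the copper post until it lies flat on the blue wooden block, its long sides parallel to the block's long sides, and let go of it. Then take the cup from its wire cradle and lower it upside down over the post until its mouth rests on the plate, and let go. Lower both by hand all the way rather than dropping them, and leave the vase, glue bottle, jar and clock undisturbed.

Things in the scene. Friction and masses are not known exactly. Their poses are not given: they have to be found in the camera images.
- cup: Red lacquered straight tube cup, closed at one end: outer diameter 44 mm, bore 33 mm, length 90 mm, closed end 8 mm thick, about 110 g. Origin at the centre of the closed end's outer face, z along its axis towards the mouth. Starts lying in the cradle, closed end towards the robot side and higher, mouth pointing away and 20 degrees below level.
- cup_mouth (a point): Centre of the cup's open mouth, 90 mm from the cup's origin along its z.
- cradle: Fixed cradle: light wooden base 120 x 56 x 12 mm; two dark steel rods, 6 mm thick, 28 mm apart, slope down 20 degrees towards its +x, from 62 to 28 mm high, on wooden posts 34 mm wide; a low stop 32 mm wide at the lower end meets the cup's mouth. Above the base it is narrower than the cup, so fingers fit on both sides. Origin at the centre of its underside, z up.
- plate: Loose aluminium drip plate 84 (x) x 56 (y) x 12 (z) mm with a 26 mm through hole in its centre, about 120 g, lying flat on the bench. Origin at the centre of its underside, z up.
- block: Fixed blue-painted wooden block 80 (x) x 50 (y) x 25 (z) mm with an upright copper post in its centre, 20 mm in diameter and 80 mm tall (its top 10 mm tapers to 10 mm across). Origin at the centre of its underside, z up.
- post_tip (a point): Top of the copper post on its axis, 105 mm above the bench.
- vase: Bystander: turned light wooden vase, widest 52 mm, 115 mm tall, standing. Origin at the centre of its underside.
- glue: Bystander: white glue bottle with a red cap, 48 mm across, 130 mm tall, standing. Origin at the centre of its underside.
- jar: Bystander: amber glass jar with a dark lid, 50 mm across, 70 mm tall, standing beyond the block. Origin at the centre of its underside.
- clock: Bystander: small clock, a wooden ring with black rods on a dark block 70 x 110 mm, 158 mm tall, standing at the far side. Origin at the centre of its underside.
Things that resemble listed ones, but are neither listed nor needed, are in the scene too. Of the things that look like the block, take the one that is farthest from the robot's base at the start. Several things have the shape of the cup; the one meant has the colours described above.

How it is judged:
By the outcome, as a careful person would: the job done as asked, in the order asked, and still so for the second after the job is handed in, with the robot touching nothing.
It also fails if it takes over 56 s, if anything falls off the work surface, if the arm or the gripper's body presses on something with over 40 N, if the wrist force passes 120 N, or if a joint passes its speed limit or range.

ROBOT

A 6-joint arm with a two-finger parallel gripper is mounted at the origin on the work surface. World frame = base frame: x ahead of the robot, y to its left, z up, the work surface at z = 0. Lengths are in m, angles in rad, forces in N, time in s.
With the tool pointing down it reaches from about 0.275 to 0.75 m from the base axis. Payload 10.2 kg.
Tool frame: the origin (TCP) lies midway between the tips of the shut fingers; the grasp point (between the pads) lies 19 mm behind it; z points along the fingers, y is the line along which they close (so a half turn about z gives the same grasp; the last joint's range is limited). The gripper opens to 85 mm and grips with 20 to 120 N. Pads are 22 mm wide; open, the fingers measure 114 mm over their backs; the gripper's body (76 mm by 85 mm) begins 54 mm behind the grasp point. The pads swing forward as they close: fully open they stand 13 mm farther back than shut.
Start: joints at [1.093, 0.313, 1.498, -0, 1.331, -0.223], TCP at [0.132, 0.508, 0.203] pointing down, gripper open.
Joint ranges: [-2.94, 2.94], [-0.97, 2.17], [0.19, 2.56], [-1.23, 4.37], [0.02, 3.11], [-2.88, 2.88]. Speed limits (rad/s): [2.39, 2.39, 3.01, 3.14, 3.14, 3.14].

INTERFACE

Orientations are given as a rotation vector (axis times angle).
In Python, from cell import arm gives the robot as it stands.
- The arm moves only by the shell command python3 -m pendant 'ROWS' [OPENING]. ROWS is JSON, a list of rows, each a list of 2 entries, a list of its own where there are three numbers: the shift along the tool's x, y, z in cm, then the turn, a rotation vector about the tool's x, y, z in degrees. In form: [[[tx, ty, tz], [rx, ry, rz]], ...]. A call has 1 to 5 rows; each row is the pose to reach, as a shift and turn from the pose commanded when the call began, along the tool's axes at that moment; what a row does not reach only later rows make up. A row lasts 1/12 s, in which the tool goes at most 41.7 mm and 7.16 degrees, less where a joint would pass 70% of its speed; a pose out of reach is approached as far as the arm can. A call with a gripper value outside its range is refused whole. OPENING is the closure, from 0 (fully open) to 1 (shut), set as the call begins (- or left out, the last holds). The fingers move at their own pace and stop on an object; the grip force is fixed at half the most. Time passes only in rows, so rows that repeat a pose let the fingers close. It gives the time, the measured TCP pose, the force, the opening and the grip force at its end, in the units of the state.
- arm.sense(): the state, without advancing time (a new reading comes with each control period).
- arm.camera(name): name is "scene" or "top" or "wrist"; returns a dict with "color" (480x640x3 uint8, blue, green, red), "K" (3x3 intrinsics, pixels), "origin" and "attitude" of the camera in the world. Camera axes: x right, y up, looking along -z (the intrinsics and any distortion apply to the point x, -y, -z); pixel columns grow to the right and rows downward; lengths in m; the calibration is good to about 2 mm. The wrist camera is an equidistant fisheye: a pixel r from the principal point sees the ray r / f radians off the axis. A picture is of the moment at which its call begins. There is no depth.
- arm.job_done(): hands the job in; it is judged then, once.
Trained networks look in the newest picture that a camera, given by its name, has taken for a name from the list of things; names that differ only in an ending like _2 or _b are one class to them, and where a whole thing is asked for, a point or a joint stands for the part that bears it (a point fixed in the world has none). Each returns a list of dicts, best first, with "conf" (0 to 1); they miss things now and then, are a little off and sometimes report something else, mostly with a low value. They report only what shows in the picture. A call takes as long as a camera call. They do not tell look-alikes from the thing itself.
- arm.find_in(camera, name): "position" ([column, row] in pixels, amid what is visible of it).
- arm.cut_out(camera, name): "mask" (480x640 bool, what is visible of it) and "position" ([column, row] in pixels, amid what is visible of it).
The state is a dict: "t": time; "q": joint angles; "joint_velocities": joint speeds; "joint_efforts": joint torques, N m; "tcp_pos": TCP position; "tcp_rot": TCP orientation; "force": force on the tool from outside, world axes, zero at the start; "ft_torque": the same for the moment, N m; "finger_gap": opening from 0.0 (shut) to 1.0 (fully open); "gripper_force": force on a finger pad.
Only numpy, scipy, OpenCV 4.12 (cv2) and the standard library are available. Lean on these libraries where they do the work, as an engineer would, in place of code of your own. Each camera call takes 0.05 s, during which the arm holds its last target. There are 200 camera calls.

## Working session

There is one attempt and no reset: what is moved stays moved. The work goes in short steps, Python scripts to look and compute and a shell command to move; the robot and the scene stay as the last step left them, time stands still between calls to the robot, and variables do not carry over. Pictures are saved under pics/ and viewed, at most 10 in all, crops included, and the job is handed in when it is done.

```bash
ls; mkdir -p pics
python3 - <<'E'
from cell import arm
import cv2,numpy as np
for n in ("scene","top"):
    c=arm.camera(n); cv2.imwrite(f"pics/{n}0.png",c["color"])
    print(n,c["K"],c["origin"],c["attitude"],[k for k in c])
    for o in ("cup","cradle","plate","block","post_tip","cup_mouth"):
        print(o,[(np.round(d["position"]).tolist(),round(d["conf"],2)) for d in arm.find_in(n,o)])
print(arm.sense())
E
```

```text
pics
scene [[444.09271188   0.         324.1595123 ]
 [  0.         444.09271188 233.38114323]
 [  0.           0.           1.        ]] [0.76940405 0.48872887 0.87004041] [0.18863918 0.79166518 2.6242402 ] ['color', 'K', 'origin', 'attitude']
cup [([485.0, 332.0], 0.9), ([414.0, 351.0], 0.6)]
cradle [([408.0, 367.0], 0.56)]
plate [([263.0, 156.0], 0.74)]
block [([397.0, 221.0], 0.7), ([375.0, 184.0], 0.66), ([343.0, 227.0], 0.58)]
post_tip [([378.0, 180.0], 0.96), ([340.0, 225.0], 0.88), ([396.0, 222.0], 0.81)]
cup_mouth [([479.0, 335.0], 0.87), ([412.0, 355.0], 0.82), ([303.0, 256.0], 0.39)]
top [[451.25400338   0.         314.88310658]
 [  0.         451.25400338 245.31036299]
 [  0.           0.           1.        ]] [0.41339521 0.00583902 1.08692916] [ 0.10632412 -0.0778736  -1.59251831] ['color', 'K', 'origin', 'attitude']
cup [([188.0, 334.0], 0.96), ([190.0, 266.0], 0.86)]
cradle [([203.0, 283.0], 0.91)]
plate [([457.0, 223.0], 0.94)]
block [([376.0, 328.0], 0.96), ([321.0, 321.0], 0.9), ([330.0, 269.0], 0.56), ([309.0, 168.0], 0.22)]
post_tip [([335.0, 268.0], 0.77), ([374.0, 322.0], 0.69), ([321.0, 324.0], 0.63), ([390.0, 272.0], 0.5)]
cup_mouth [([189.0, 266.0], 0.9), ([192.0, 337.0], 0.57)]
{'t': 0.7, 'q': array([ 1.09261898e+00,  3.12858823e-01,  1.49768408e+00, -1.90987332e-05,
        1.33100261e+00, -2.23394777e-01]), 'joint_velocities': array([ 0.00158285, -0.00086232, -0.00034527,  0.00047609, -0.00149035,
       -0.00151707]), 'joint_efforts': array([ 1.09376388e-04, -4.12101209e+01, -2.59878355e+01, -8.52879589e-05,
        3.61673310e-04, -2.58932076e-06]), 'tcp_pos': array([0.13233752, 0.50805752, 0.20282126]), 'tcp_rot': array([3.99118594e-01, 3.11610293e+00, 5.95201883e-05]), 'force': array([-0.71689983, -0.60150163,  0.17601287]), 'ft_torque': array([-0.00369778,  0.05216577, -0.0132243 ]), 'gripper_force': 0.0, 'finger_gap': 1.0013277713371285}
```

View pics/top0.png

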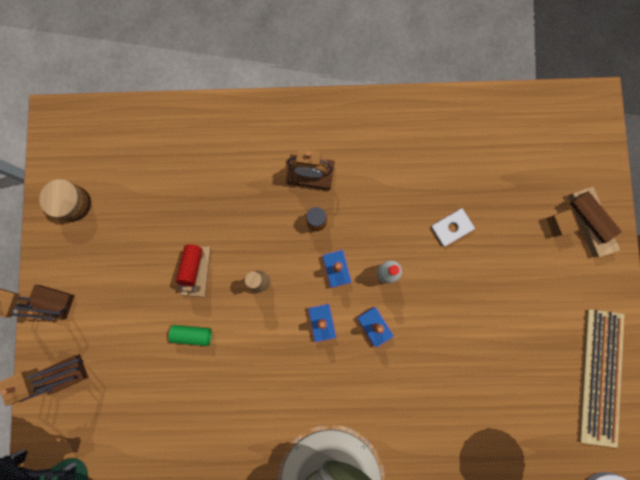

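View pics/scene0.png

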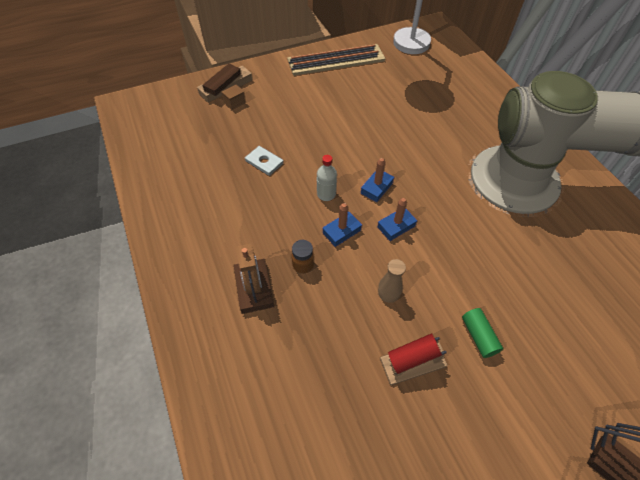

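Top view: look-alike blocks at (337,268), (321,322) and (376,328). The one at (337,268) (scene (342,228)) is farthest from the base, so that is the block. Tubes: red in the cradle at (190,266), green loose one at (190,336). The red one is the cup. The plate is at (455,227). Next I fit the poses with the calibration and confirm them in one crop.

```bash
cat > h.py <<'E'
import numpy as np, cv2
from scipy.spatial.transform import Rotation as Ro
from scipy.optimize import minimize
from cell import arm
def proj(c,P):
    p=(np.atleast_2d(P)-c["origin"])@Ro.from_rotvec(c["attitude"]).as_matrix()*[1,-1,-1]
    K=np.array(c["K"])
    if c.get("fish"):
        r=np.linalg.norm(p[:,:2],axis=1); th=np.arctan2(r,p[:,2]); q=p[:,:2]/np.maximum(r,1e-9)[:,None]*th[:,None]
    else: q=p[:,:2]/p[:,2:]
    return q*[K[0,0],K[1,1]]+K[:2,2]
def box(lx,ly,z0,z1): return np.array([[x,y,z] for x in(-lx/2,lx/2) for y in(-ly/2,ly/2) for z in(z0,z1)])
def cyl(rz):
    a=np.linspace(0,2*np.pi,24,endpoint=False)
    return np.concatenate([np.c_[r*np.cos(a),r*np.sin(a),0*a+z] for r,z in rz])
PLATE=[box(.084,.056,0,.012)]
BLOCK=[box(.08,.05,0,.025),cyl([(.01,.025),(.01,.095),(.005,.105)])]
CUP=[cyl([(.022,0),(.022,.09)])]
S=8
def render(c,parts,R,t,off,size):
    m=np.zeros((size[1]*S,size[0]*S),np.uint8)
    for P in parts:
        q=(proj(c,P@R.T+t)-off+.5)*S
        cv2.fillConvexPoly(m,cv2.convexHull(q.astype(np.float32)).round().astype(np.int32),255)
    return cv2.resize(m,size,interpolation=cv2.INTER_AREA)/255.
def pose2(v,z=0): return Ro.from_euler("z",v[2]).as_matrix(),np.array([v[0],v[1],z])
def fit(views,parts,v0,posef,step):
    """views: [(cam,mask)]; minimises silhouette mismatch"""
    W=[]
    for c,m in views:
        ys,xs=np.nonzero(m); o=np.array([xs.min()-15,ys.min()-15]); s=(int(np.ptp(xs))+31,int(np.ptp(ys))+31)
        M=np.zeros((s[1],s[0])); y0,x0=max(o[1],0),max(o[0],0)
        sub=m[y0:o[1]+s[1],x0:o[0]+s[0]]; M[y0-o[1]:y0-o[1]+sub.shape[0],x0-o[0]:x0-o[0]+sub.shape[1]]=sub
        W.append((c,M,o,s))
    f=lambda v:sum(np.abs(render(c,parts,*posef(v),o,s)-M).sum()/M.sum() for c,M,o,s in W)
    n=len(v0); v=np.array(v0,float)
    for k in (1,.4):
        r=minimize(f,v,method="Nelder-Mead",options=dict(initial_simplex=np.vstack([v]+[v+np.eye(n)[i]*step[i]*k for i in range(n)]),xatol=1e-4,fatol=1e-5)); v=r.x
    return v,r.fun
def ray(c,uv,z):
    K=np.array(c["K"]); d=np.array([(uv[0]-K[0,2])/K[0,0],-(uv[1]-K[1,2])/K[1,1],-1]); d=Ro.from_rotvec(c["attitude"]).as_matrix()@d
    return c["origin"]+d*(z-c["origin"][2])/d[2]
def toolR(zdir,ydir):
    z=np.array(zdir,float);z/=np.linalg.norm(z);y=np.array(ydir,float);y-=z*(y@z);y/=np.linalg.norm(y)
    return np.c_[np.cross(y,z),y,z]
def rows(R,p,s=None):
    s=s or arm.sense(); R0=Ro.from_rotvec(s["tcp_rot"]).as_matrix()
    return "cm",np.round(R0.T@(np.array(p)-s["tcp_pos"])*100,2).tolist(),"deg",np.round(np.degrees(Ro.from_matrix(R0.T@R).as_rotvec()),2).tolist()
E
cat > m.py <<'E'
from h import *
C={n:arm.camera(n) for n in("scene","top")}
print({n:C[n]["origin"].round(4).tolist() for n in C})
def pick(n,o,uv):
    L=arm.cut_out(n,o); d=min(L,key=lambda d:np.hypot(*(np.array(d["position"])-uv))); print(o,n,np.round(d["position"]),d["conf"],d["mask"].sum()); return d["mask"]
V={}
for o,(us,ut) in dict(plate=((263,158),(455,227)),block=((342,225),(337,268)),cup=((414,352),(190,266))).items():
    V[o]=[(C["scene"],pick("scene",o,us)),(C["top"],pick("top",o,ut))]
def cpose(v): # closed end xyz, yaw
    z=np.array([np.cos(v[3])*np.cos(np.radians(20)),np.sin(v[3])*np.cos(np.radians(20)),-np.sin(np.radians(20))])
    return toolR(z,[-np.sin(v[3]),np.cos(v[3]),0]),np.array(v[:3])
p=ray(C["top"],(455,227),.006); b=ray(C["top"],(337,270),.025); c=ray(C["top"],(190,266),.07)
print(p,b,c)
best={}
for o,parts,x in(("plate",PLATE,p),("block",BLOCK,b)):
    best[o]=min((fit(V[o],parts,[x[0],x[1],y],pose2,[.006,.006,.3]) for y in(0,.7,1.4,2.1)),key=lambda r:r[1])
    for i in (0,1): print(o,i,fit(V[o][i:i+1],parts,best[o][0],pose2,[.003,.003,.1]))
best["cup"]=min((fit(V["cup"],CUP,[c[0]-.042,c[1],.085,y],cpose,[.006,.006,.006,.2]) for y in(-.3,0,.3)),key=lambda r:r[1])
print(best)
np.savez("poses.npz",**{k:v[0] for k,v in best.items()})
ims=[]
for n in("top","scene"):
    im=C[n]["color"].copy()
    for o,uv in (("block",None),("cup",None),("plate",None)):
        v=best[o][0]; R,t=(cpose(v) if o=="cup" else pose2(v)); parts=dict(plate=PLATE,block=BLOCK,cup=CUP)[o]
        q=proj(C[n],np.array([t])).round().astype(int)[0]; x0,y0=q-[33,33]
        cr=cv2.resize(im[y0:y0+66,x0:x0+66],(264,264),interpolation=cv2.INTER_CUBIC)
        for P in parts: cv2.polylines(cr,[cv2.convexHull(((proj(C[n],P@R.T+t)-[x0,y0]+.5)*4).astype(np.float32)).astype(np.int32)],True,(0,255,255),1)
        ims.append(cr)
cv2.imwrite("pics/crop1.png",np.vstack([np.hstack(ims[:3]),np.hstack(ims[3:])]))
E
python3 m.py
```

```text
{'scene': [0.7694, 0.4887, 0.87], 'top': [0.4134, 0.0058, 1.0869]}
plate scene [263. 158.] 0.78 620
plate top [459. 224.] 0.94 784
block scene [341. 227.] 0.72 880
block top [332. 269.] 0.76 708
cup scene [414. 353.] 0.89 1221
cup top [190. 266.] 0.74 794
[ 0.57656313 -0.31458111  0.006     ] [ 0.47856944 -0.02708163  0.025     ] [0.49282787 0.30732254 0.07      ]
plate 0 (array([ 0.57505724, -0.30767533, -1.03911202]), np.float64(0.0800506008855155))
plate 1 (array([ 0.57588192, -0.30782668, -1.08770807]), np.float64(0.1350190076030412))
block 0 (array([ 0.48213413, -0.02541769,  0.25880487]), np.float64(0.07030748663101605))
block 1 (array([ 0.48266868, -0.02493159,  0.23847008]), np.float64(0.05771020272515786))
{'plate': (array([ 0.57574333, -0.3075129 , -1.07077041]), np.float64(0.22421646077785953)), 'block': (array([ 0.48246809, -0.02512847,  0.2485258 ]), np.float64(0.13148911850307662)), 'cup': (array([ 0.45242818,  0.31664369,  0.07934143, -0.10597503]), np.float64(0.12416868706689421))}
```

View pics/crop1.png

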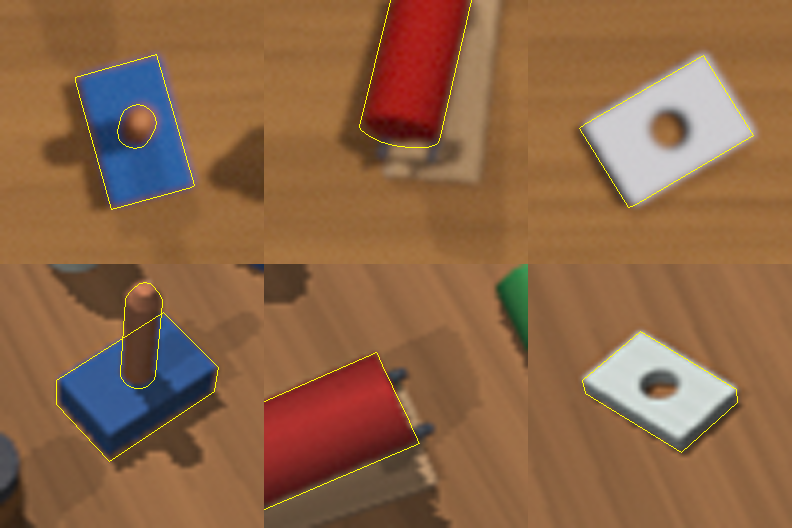

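The crop confirms it: the outlines hug the blue block with the farthest post, the red cup in the cradle, and the plate with its hole. The post tip would hit the gripper body on a vertical central grasp. So I will grip the plate's long sides near one end, with the tool leaning 20° away from the post.

```bash
cat > plan.py <<'E'
from h import *
P=np.load("poses.npz"); pl,bl,cu=P["plate"],P["block"],P["cup"]
LEAN=np.radians(20)
def plateTool(x,y,yaw,z,off=.0262):   # plate origin pose -> tool; lean towards plate's -x end
    d=-np.array([np.cos(yaw),np.sin(yaw),0])
    R=toolR(np.array([0,0,-1])*np.cos(LEAN)-d*np.sin(LEAN),[-np.sin(yaw),np.cos(yaw),0])
    return R,np.array([x,y,z])+d*off+[0,0,.0005]
E
python3 - <<'E'
from plan import *
c=arm.camera("top")
for n,uv,z in(("jar",(316,218),.07),("glue",(392,271),.13),("vase",(256,282),.1),("b2post",(322,325),.105),("b3post",(377,328),.105),("clock",(308,172),.1)): print(n,ray(c,uv,z)[:2].round(3))
w=arm.camera("wrist"); s=arm.sense(); print("wristcam in tool",Ro.from_rotvec(s["tcp_rot"]).as_matrix().T@(w["origin"]-s["tcp_pos"]))
print(s["t"],rows(*plateTool(*pl,.10),s))
E
```

```text
jar [0.596 0.019]
glue [ 0.467 -0.14 ]
vase [0.452 0.153]
b2post [0.356 0.011]
b3post [ 0.348 -0.107]
clock [0.696 0.034]
wristcam in tool [ 0.08430909  0.00067821 -0.17016578]
1.2 ('cm', [-61.67, -65.84, 10.23], 'deg', [8.16, -18.87, 46.27])
```

```bash
python3 -m pendant '[[[-61,-66,0],[0,0,0]],[[-61,-66,0],[0,0,0]],[[-61,-66,0],[0,0,0]],[[-61,-66,0],[0,0,0]],[[-61,-66,0],[0,0,0]]]' 0
python3 -m pendant '[[[-46,-52,0],[0,0,0]],[[-46,-52,0],[0,0,0]],[[-46,-52,0],[0,0,0]],[[-46,-52,0],[0,0,0]],[[-46,-52,0],[0,0,0]]]'
python3 -m pendant '[[[-32,-36,0],[0,0,0]],[[-32,-36,0],[0,0,0]],[[-32,-36,0],[0,0,0]],[[-32,-36,0],[0,0,0]],[[-32,-36,0],[0,0,0]]]'
python3 - <<'E'
from plan import *
print(rows(*plateTool(*pl,.10)))
E
```

```text
t: 1.62
tcp_pos: [0.2309, 0.3227, 0.2028]
tcp_rot: [0.398, 3.116, 0.0]
force: [1.7, 0.2, 0.2]
finger_gap: 1.002
gripper_force: 0.0
t: 2.03
tcp_pos: [0.3253, 0.1367, 0.2031]
tcp_rot: [0.399, 3.115, 0.0]
force: [-0.1, 1.3, 0.9]
finger_gap: 0.999
gripper_force: 0.0
t: 2.45
tcp_pos: [0.42, -0.0493, 0.203]
tcp_rot: [0.4, 3.115, -0.0]
force: [1.4, 0.5, -0.2]
finger_gap: 0.999
gripper_force: 0.0
('cm', [-19.79, -19.14, 10.26], 'deg', [8.16, -18.84, 46.22])
```

```bash
python3 -m pendant '[[[-19.8,-19.1,6],[8.2,-18.8,46.2]],[[-19.8,-19.1,6],[8.2,-18.8,46.2]],[[-19.8,-19.1,6],[8.2,-18.8,46.2]],[[-19.8,-19.1,6],[8.2,-18.8,46.2]],[[-19.8,-19.1,6],[8.2,-18.8,46.2]]]'
python3 - <<'E'
from plan import *
print(rows(*plateTool(*pl,.06)))
E
```

```text
t: 2.87
tcp_pos: [0.5264, -0.2227, 0.1581]
tcp_rot: [1.184, 2.667, -0.19]
force: [1.0, 0.1, -0.1]
finger_gap: 0.996
gripper_force: 0.0
('cm', [-4.4, -1.11, 11.25], 'deg', [2.3, -5.39, 13.19])
```

```bash
python3 -m pendant '[[[-4.4,-1.1,11.2],[2.3,-5.4,13.2]],[[-4.4,-1.1,11.2],[2.3,-5.4,13.2]],[[-4.4,-1.1,11.2],[2.3,-5.4,13.2]],[[-4.4,-1.1,11.2],[2.3,-5.4,13.2]],[[-4.4,-1.1,11.2],[2.3,-5.4,13.2]]]'
cat > wv.py <<'E'
from plan import *
import sys
def wfit(o,parts,v0,posef,step,name,uv=None):
    c=arm.camera("wrist"); c["fish"]=True; L=arm.cut_out("wrist",o)
    R,t=posef(v0); q=proj(c,[t])[0]; print("pred px",q.round(),[(np.round(d["position"]).tolist(),round(d["conf"],2)) for d in L])
    d=min(L,key=lambda d:np.hypot(*(np.array(d["position"])-q)))
    m=d["mask"].copy()
    v,f=fit([(c,m)],parts,v0,posef,step); print(o,v.round(4),"was",np.round(v0,4),f)
    im=c["color"].copy()
    for vv,col in((v0,(0,255,255)),(v,(0,255,0))):
        R,t=posef(vv)
        for P in parts: cv2.polylines(im,[cv2.convexHull(proj(c,P@R.T+t).astype(np.float32)).astype(np.int32)],True,col,1)
    cv2.imwrite(f"pics/{name}.png",im); return v
E
python3 - <<'E'
from wv import *
v=wfit("plate",PLATE,pl,pose2,[.003,.003,.05],"w1")
s=arm.sense();print(rows(*plateTool(*pl,.06),s)); print(rows(*plateTool(*pl,.0),s),rows(*plateTool(*v,.0),s))
E
```

```text
t: 3.28
tcp_pos: [0.5619, -0.282, 0.0592]
tcp_rot: [1.44, 2.444, -0.254]
force: [-0.1, 0.6, 0.8]
finger_gap: 1.002
gripper_force: 0.0
pred px [322. 245.] [([323.0, 241.0], 0.69)]
plate [ 0.5764 -0.3071 -1.0647] was [ 0.5757 -0.3075 -1.0708] 0.07900831974580877
('cm', [-0.14, -0.11, 0.28], 'deg', [0.1, -0.03, 0.35])
('cm', [1.91, -0.11, 5.92], 'deg', [0.1, -0.03, 0.35]) ('cm', [1.91, -0.05, 5.92], 'deg', [-0.02, -0.03, 0.03])
```

View pics/w1.png

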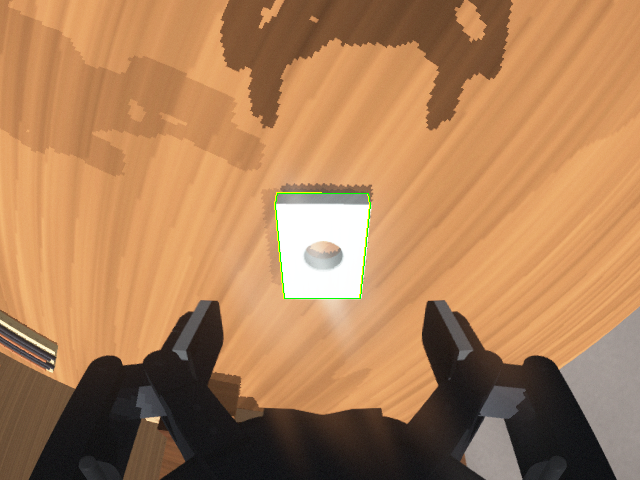

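The picture shows the plate at (322,245) with both outlines lying on it, between the open fingers' lines. I descend and close.

```bash
python3 -m pendant '[[[0.6,-0.05,2],[0,0,0.1]],[[1.3,-0.05,4],[0,0,0.1]],[[1.9,-0.05,5.9],[0,0,0.1]],[[1.9,-0.05,5.9],[0,0,0.1]],[[1.9,-0.05,5.9],[0,0,0.1]]]'
python3 -m pendant '[[[0,0,0],[0,0,0]],[[0,0,0],[0,0,0]],[[0,0,0],[0,0,0]],[[0,0,0],[0,0,0]],[[0,0,0],[0,0,0]]]' 1
python3 -m pendant '[[[0,0,0],[0,0,0]],[[0,0,0],[0,0,0]],[[0,0,0],[0,0,0]]]'
python3 - <<'E'
from plan import *
print(rows(*plateTool(*pl,.0)),rows(*plateTool(*pl,.15)))
E
```

```text
t: 3.8
tcp_pos: [0.5636, -0.284, 0.0008]
tcp_rot: [1.438, 2.438, -0.253]
force: [-0.1, 0.1, 0.7]
finger_gap: 1.005
gripper_force: 0.0
t: 4.22
tcp_pos: [0.5633, -0.2843, -0.0003]
tcp_rot: [1.439, 2.439, -0.253]
force: [-0.2, -0.2, -0.3]
finger_gap: 0.3
gripper_force: 0.0
t: 4.47
tcp_pos: [0.5631, -0.2842, -0.0009]
tcp_rot: [1.44, 2.439, -0.253]
force: [-0.0, -0.1, 0.4]
finger_gap: 0.001
gripper_force: 0.0
('cm', [-0.08, -0.01, -0.12], 'deg', [0.04, -0.14, 0.25]) ('cm', [-5.17, -0.02, -14.23], 'deg', [0.04, -0.14, 0.25])
```

The fingers shut fully, so they closed on nothing. I look.

Run:
```python
from wv import *
v=wfit("plate",PLATE,pl,pose2,[.003,.003,.05],"w2")
```

```text
pred px [322. 312.] [([321.0, 282.0], 0.55)]
plate [ 0.5762 -0.3068 -1.0638] was [ 0.5757 -0.3075 -1.0708] 0.8939489352519395
```

View pics/w2.png

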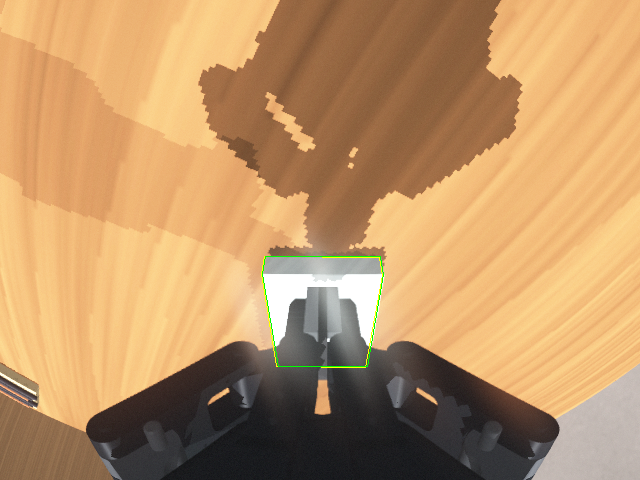

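Run:
```python
from wv import *
s=arm.sense(); R=Ro.from_rotvec(s["tcp_rot"]).as_matrix(); c=arm.camera("wrist"); c["fish"]=True
print(s["tcp_pos"],s["force"],s["finger_gap"],s["gripper_force"],s["q"].round(3))
for k in (0,.005,.01,.02,.03): print(k,[proj(c,[s["tcp_pos"]+R@np.array([x,0,-k])])[0].round(1).tolist() for x in(-.011,0,.011)])
for o in ("scene","top"):
    cc=arm.camera(o); im=cc["color"]; q=proj(cc,[[pl[0],pl[1],0.02]])[0].round().astype(int)
    cv2.imwrite(f"pics/{o}3.png",cv2.resize(im[q[1]-40:q[1]+40,q[0]-50:q[0]+50],(400,320),interpolation=cv2.INTER_CUBIC))
cv2.imwrite("pics/c3.png",np.hstack([cv2.imread("pics/scene3.png"),cv2.imread("pics/top3.png")]))
```

```text
[ 0.56310086 -0.28424057 -0.00092528] [-0.57768158  0.18138109  1.26037655] 0.0029085606673313552 0.0 [-0.58   0.643  1.629 -0.295  0.58  -0.861]
0 [[321.9, 296.9], [321.9, 278.2], [321.9, 258.5]]
0.005 [[321.9, 301.7], [321.9, 282.7], [321.9, 262.6]]
0.01 [[321.9, 306.7], [321.9, 287.3], [321.9, 266.9]]
0.02 [[321.8, 317.4], [321.9, 297.4], [321.9, 276.2]]
0.03 [[321.8, 329.1], [321.8, 308.5], [321.9, 286.5]]
```

View pics/c3.png

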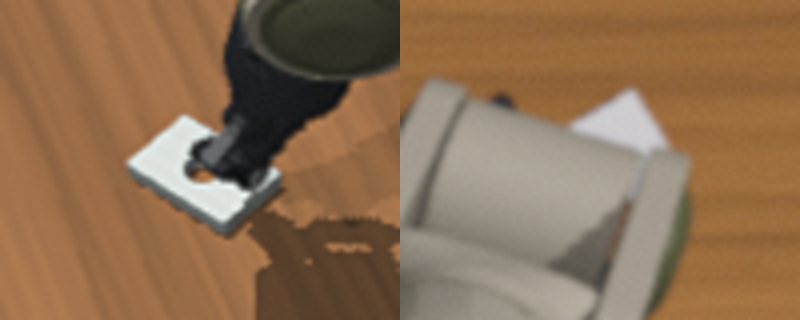

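Run:
```python
from wv import *
s=arm.sense(); R=Ro.from_rotvec(s["tcp_rot"]).as_matrix(); c=arm.camera("wrist"); c["fish"]=True
print(np.array(c["K"])[0])
for x in(.005,.011,.015):
  for k in (.01,.02,.03,.04): print(x,k,proj(c,[s["tcp_pos"]+R@np.array([x,y,-k]) for y in(-.0425,.0425,-.009,0.009)]).round().tolist())
```

```text
[371.64829954   0.         322.2371589 ]
0.005 0.01 [[235.0, 277.0], [409.0, 277.0], [303.0, 278.0], [341.0, 278.0]]
0.005 0.02 [[231.0, 287.0], [413.0, 287.0], [302.0, 288.0], [341.0, 288.0]]
0.005 0.03 [[226.0, 297.0], [418.0, 297.0], [301.0, 299.0], [343.0, 299.0]]
0.005 0.04 [[220.0, 308.0], [423.0, 309.0], [300.0, 310.0], [344.0, 311.0]]
0.011 0.01 [[234.0, 266.0], [410.0, 266.0], [303.0, 267.0], [341.0, 267.0]]
0.011 0.02 [[229.0, 275.0], [414.0, 275.0], [302.0, 276.0], [342.0, 276.0]]
0.011 0.03 [[224.0, 285.0], [419.0, 285.0], [301.0, 286.0], [343.0, 286.0]]
0.011 0.04 [[219.0, 296.0], [425.0, 296.0], [299.0, 298.0], [344.0, 298.0]]
0.015 0.01 [[233.0, 258.0], [410.0, 259.0], [303.0, 259.0], [341.0, 259.0]]
0.015 0.02 [[229.0, 267.0], [415.0, 267.0], [302.0, 268.0], [342.0, 268.0]]
0.015 0.03 [[223.0, 277.0], [420.0, 277.0], [300.0, 278.0], [343.0, 278.0]]
0.015 0.04 [[217.0, 288.0], [426.0, 288.0], [299.0, 289.0], [344.0, 289.0]]
```

Run:
```python
from wv import *
s=arm.sense(); R=Ro.from_rotvec(s["tcp_rot"]).as_matrix(); cc=arm.camera("scene")
q=proj(cc,[[pl[0],pl[1],0.02]])[0].round()
for k in (0,.014,.028,.04): print(k,((proj(cc,[s["tcp_pos"]+R@np.array([x,0,-k]) for x in(-.011,0.011)])-q+[50,40])*4).round().tolist())
```

```text
0 [[222.0, 188.0], [246.0, 210.0]]
0.014 [[225.0, 178.0], [250.0, 200.0]]
0.028 [[229.0, 167.0], [255.0, 190.0]]
0.04 [[232.0, 157.0], [258.0, 180.0]]
```

```bash
python3 - <<'E'
from wv import *
s=arm.sense(); R=Ro.from_rotvec(s["tcp_rot"]).as_matrix(); c=arm.camera("wrist"); c["fish"]=True
for x in(0,.02,.038):
  for k in (.06,.073,.085,.101): print(x,k,proj(c,[s["tcp_pos"]+R@np.array([x,y,-k]) for y in(-.03,-.0425,.0425)]).round().tolist())
E
python3 -m pendant '[[[0,0,0],[0,0,0]],[[0,0,0],[0,0,0]],[[0,0,0],[0,0,0]],[[0,0,0],[0,0,0]],[[0,0,0],[0,0,0]]]' 0
python3 -m pendant '[[[0,0,0],[0,0,0]],[[0.1,0,0.3],[0,0,0]],[[0.2,0,0.6],[0,0,0]],[[0.3,0,0.9],[0,0,0]],[[0.3,0,0.9],[0,0,0]]]'
```

```text
0 0.06 [[242.0, 348.0], [210.0, 346.0], [434.0, 346.0]]
0 0.073 [[235.0, 370.0], [201.0, 368.0], [443.0, 368.0]]
0 0.085 [[228.0, 393.0], [191.0, 390.0], [452.0, 391.0]]
0 0.101 [[217.0, 430.0], [177.0, 425.0], [466.0, 426.0]]
0.02 0.06 [[236.0, 302.0], [202.0, 301.0], [442.0, 301.0]]
0.02 0.073 [[228.0, 323.0], [191.0, 321.0], [452.0, 321.0]]
0.02 0.085 [[219.0, 345.0], [179.0, 342.0], [464.0, 342.0]]
0.02 0.101 [[205.0, 380.0], [161.0, 376.0], [482.0, 376.0]]
0.038 0.06 [[231.0, 255.0], [195.0, 254.0], [448.0, 255.0]]
0.038 0.073 [[221.0, 272.0], [182.0, 271.0], [461.0, 271.0]]
0.038 0.085 [[210.0, 291.0], [168.0, 289.0], [475.0, 289.0]]
0.038 0.101 [[193.0, 323.0], [145.0, 319.0], [498.0, 320.0]]
t: 5.28
tcp_pos: [0.5631, -0.2842, -0.0009]
tcp_rot: [1.44, 2.439, -0.253]
force: [0.5, 0.2, -0.4]
finger_gap: 0.704
gripper_force: 0.0
t: 5.7
tcp_pos: [0.5628, -0.2842, -0.0114]
tcp_rot: [1.44, 2.441, -0.253]
force: [0.2, 0.5, -0.3]
finger_gap: 1.0
gripper_force: 0.0
```

Run:
```python
from wv import *
im=arm.camera("wrist")["color"]; cv2.imwrite("pics/w4.png",im)
```

```text
(no output)
```

View pics/w4.png

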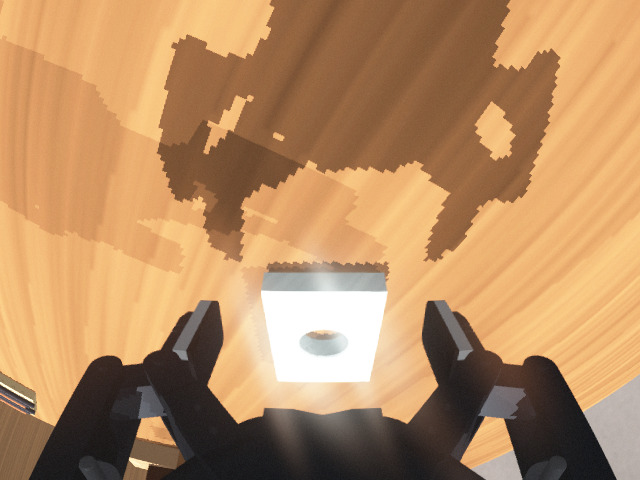

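The tips show at row 302 with the pads about 28 mm behind the reported TCP (the scene view agrees), so the TCP must go lower than assumed. I shift the plan accordingly and descend, watching the force.

```bash
sed -i 's/off=.0262/off=.0167/; s/\[0,0,.0005\]/[0,0,-.0255]/' plan.py
python3 - <<'E'
from plan import *
pl[:]=[.576,-.3072,-1.067]; np.savez("poses.npz",plate=pl,block=bl,cup=cu)
print(rows(*plateTool(*pl,.01)),rows(*plateTool(*pl,.0)))
E
```

```text
('cm', [-0.76, 0.03, 0.75], 'deg', [-0.06, -0.18, 0.05]) ('cm', [-0.42, 0.03, 1.69], 'deg', [-0.06, -0.18, 0.05])
```

```bash
python3 -m pendant '[[[-0.7,0,0],[0,0,0]],[[-0.7,0,0.7],[0,0,0]],[[-0.6,0,1.0],[0,0,0]],[[-0.6,0,1.0],[0,0,0]]]'
python3 -m pendant '[[[0.1,0,0.3],[0,0,0]],[[0.1,0,0.3],[0,0,0]]]'
python3 -m pendant '[[[0.1,0,0.2],[0,0,0]],[[0.1,0,0.3],[0,0,0]],[[0.1,0,0.3],[0,0,0]]]'
python3 -m pendant '[[[0,0,0],[0,0,0]],[[0,0,0],[0,0,0]],[[0,0,0],[0,0,0]],[[0,0,0],[0,0,0]],[[0,0,0],[0,0,0]]]' 1
python3 -m pendant '[[[0,0,0],[0,0,0]],[[0,0,0],[0,0,0]]]'
```

```text
t: 6.08
tcp_pos: [0.5671, -0.2923, -0.0189]
tcp_rot: [1.441, 2.441, -0.253]
force: [0.3, -0.9, -0.9]
finger_gap: 0.999
gripper_force: 0.0
t: 6.25
tcp_pos: [0.5673, -0.2922, -0.0216]
tcp_rot: [1.44, 2.44, -0.253]
force: [0.7, -0.2, 0.2]
finger_gap: 0.999
gripper_force: 0.0
t: 6.5
tcp_pos: [0.5676, -0.2924, -0.0243]
tcp_rot: [1.44, 2.44, -0.253]
force: [0.1, -0.2, 0.3]
finger_gap: 1.001
gripper_force: 0.0
t: 6.92
tcp_pos: [0.5679, -0.2925, -0.0234]
tcp_rot: [1.439, 2.439, -0.253]
force: [-0.8, 2.2, 5.9]
finger_gap: 0.628
gripper_force: 63.2
t: 7.08
tcp_pos: [0.5679, -0.2925, -0.0234]
tcp_rot: [1.439, 2.439, -0.253]
force: [-2.2, 2.7, 5.0]
finger_gap: 0.629
gripper_force: 63.2
```

Plate gripped (gap 0.63, 63 N). I lift it, storing the grasp transform.

```bash
python3 - <<'E'
from plan import *
s=arm.sense(); R0=Ro.from_rotvec(s["tcp_rot"]).as_matrix(); Rp,tp=pose2(pl)
np.savez("grasp.npz",R=R0.T@Rp,t=R0.T@(tp-s["tcp_pos"])); print((R0.T@(tp-s["tcp_pos"])).round(4), Ro.from_matrix(R0.T@Rp).as_euler("xyz",True))
E
python3 -m pendant '[[[-1.4,0,-3.8],[0,0,0]],[[-2.7,0,-7.5],[0,0,0]],[[-4.1,0,-11.3],[0,0,0]],[[-5.5,0,-15],[0,0,0]],[[-5.8,0,-16],[0,0,0]]]'
cat >> plan.py <<'E'
def hold():
    g=np.load("grasp.npz"); return g["R"],g["t"]
def plateAt(x,y,yaw,z):  # tool pose which puts held plate there, flat
    Rg,tg=hold(); Rp,tp=pose2([x,y,yaw],z); R=Rp@Rg.T; return R,tp-R@tg
E
python3 - <<'E'
from wv import *
s=arm.sense(); R0=Ro.from_rotvec(s["tcp_rot"]).as_matrix(); Rg,tg=hold()
# tool-frame fit: shift in tool x,y(lateral), pitch about tool y, roll
pf=lambda v:(R0@Ro.from_euler("xyz",[v[4],v[2],v[3]]).as_matrix()@Rg, s["tcp_pos"]+R0@(tg+[v[0],v[1],0]))
wfit("plate",PLATE,np.zeros(5),pf,[.003,.003,.05,.05,.03],"w5")
print(s["t"],rows(*plateAt(*bl,.16),s))
E
```

```text
[-0.0237 -0.     -0.0163] [-179.98538559  -19.91272841 -179.9644939 ]
t: 7.5
tcp_pos: [0.5699, -0.2938, 0.1534]
tcp_rot: [1.435, 2.43, -0.253]
force: [0.3, -0.0, -1.5]
finger_gap: 0.631
gripper_force: 64.1
pred px [322. 334.] [([322.0, 330.0], 0.8)]
plate [-0.      0.0003  0.0157 -0.0017  0.0012] was [0. 0. 0. 0. 0.] 0.04455788755037769
7.5 ('cm', [27.0, 3.71, -8.23], 'deg', [-25.76, 0.53, -70.82])
```

View pics/w5.png

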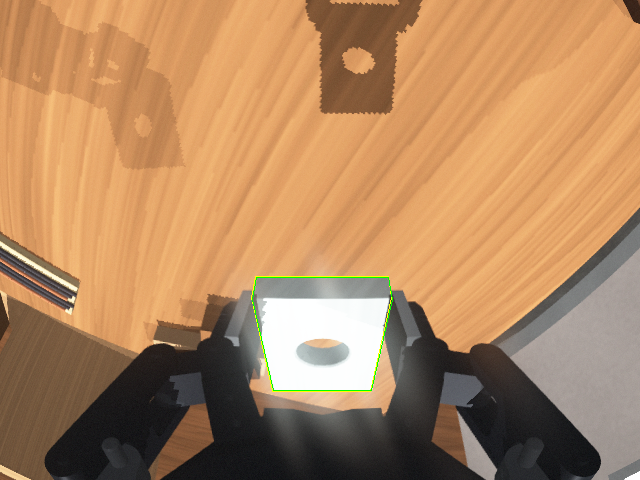

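The held plate's outline (centre (322,334)) matches the model. I carry it over the post.

```bash
python3 -m pendant '[[[27,3.7,-8.2],[-25.8,0.5,-70.8]],[[27,3.7,-8.2],[-25.8,0.5,-70.8]],[[27,3.7,-8.2],[-25.8,0.5,-70.8]],[[27,3.7,-8.2],[-25.8,0.5,-70.8]],[[27,3.7,-8.2],[-25.8,0.5,-70.8]]]'
python3 - <<'E'
from plan import *
print(rows(*plateAt(*bl,.15)))
E
```

```text
t: 8.02
tcp_pos: [0.4894, -0.0966, 0.1326]
tcp_rot: [0.608, 2.743, -0.101]
force: [1.1, 0.5, -0.6]
finger_gap: 0.629
gripper_force: 64.1
('cm', [4.86, 5.13, -1.07], 'deg', [-13.07, -0.48, -37.02])
```

```bash
python3 -m pendant '[[[4.9,5.1,-1.1],[-13.1,-0.5,-37]],[[4.9,5.1,-1.1],[-13.1,-0.5,-37]],[[4.9,5.1,-1.1],[-13.1,-0.5,-37]],[[4.9,5.1,-1.1],[-13.1,-0.5,-37]],[[4.9,5.1,-1.1],[-13.1,-0.5,-37]]]'
python3 - <<'E'
from plan import *
print(rows(*plateAt(*bl,.13)))
E
```

```text
t: 8.43
tcp_pos: [0.4671, -0.0303, 0.1272]
tcp_rot: [-0.217, 2.787, 0.038]
force: [0.2, -0.3, -1.0]
finger_gap: 0.628
gripper_force: 64.1
('cm', [0.76, 0.12, 1.91], 'deg', [-1.8, -0.03, -5.07])
```

```bash
python3 -m pendant '[[[0.8,0.1,1.9],[-1.8,0,-5.1]],[[0.8,0.1,1.9],[-1.8,0,-5.1]],[[0.8,0.1,1.9],[-1.8,0,-5.1]]]'
python3 - <<'E'
from wv import *
s=arm.sense(); R0=Ro.from_rotvec(s["tcp_rot"]).as_matrix(); Rg,tg=hold()
print(rows(*plateAt(*bl,.13),s))
p0=s["tcp_pos"]+R0@tg; print("plate kinematic",p0)
c=arm.camera("scene"); c0=c
L=arm.cut_out("scene","plate"); d=L[0]; print(d["position"],d["conf"],proj(c,[p0]))
pf=lambda v:(R0@Rg,p0+[v[0],v[1],0])
v,f=fit([(c,d["mask"])],PLATE,[0,0],pf,[.003,.003]); print("scene shift",v,f)
w=arm.camera("wrist"); w["fish"]=True
im=w["color"].copy(); R,t=pose2(bl); 
for P in BLOCK: cv2.polylines(im,[cv2.convexHull(proj(w,P@R.T+t).astype(np.float32)).astype(np.int32)],True,(0,255,0),1)
q=proj(c,[p0])[0].astype(int); cr=c["color"][q[1]-60:q[1]+60,q[0]-80:q[0]+80]
for vv,col in(([0,0],(0,255,255)),(v,(0,255,0))):
    R,t=pf(vv)
    cr=cr.copy()
    cv2.polylines(cr,[cv2.convexHull((proj(c,PLATE[0]@R.T+t)-q+[80,60]).astype(np.float32)).astype(np.int32)],True,col,1)
cv2.imwrite("pics/w6.png",np.hstack([cv2.resize(cr,(480,360)),cv2.resize(im[240:480,160:480],(320,240))[0:240].repeat(1,0) if 0 else cv2.copyMakeBorder(im[200:480,160:480],40,40,0,0,cv2.BORDER_CONSTANT)]))
E
```

```text
t: 8.68
tcp_pos: [0.466, -0.0304, 0.1067]
tcp_rot: [-0.333, 2.778, 0.059]
force: [-0.4, 0.0, -1.1]
finger_gap: 0.625
gripper_force: 64.2
('cm', [-0.05, 0.11, 0.02], 'deg', [-0.13, -0.12, -0.59])
plate kinematic [ 0.48231824 -0.02650559  0.13003632]
[341.6, 196.5] 0.63 [[344.1738285 197.2689593]]
scene shift [0.00011426 0.00093604] 0.17110305309338347
```

View pics/w6.png

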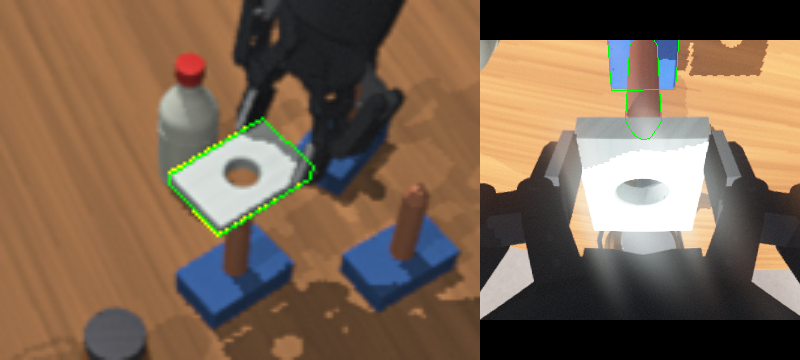

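The scene view shows the plate's hole over the farthest post, with the fit within 1 mm. I lower it in stages, watching the force.

```bash
python3 -m pendant '[[[0.3,0.06,0.9],[0,0,-0.6]],[[0.7,0.06,1.9],[0,0,-0.6]],[[1,0.06,2.8],[0,0,-0.6]],[[1.3,0.06,3.8],[0,0,-0.6]],[[1.3,0.06,3.8],[0,0,-0.6]]]'
python3 - <<'E'
from plan import *
s=arm.sense(); R0=Ro.from_rotvec(s["tcp_rot"]).as_matrix(); Rg,tg=hold(); print(s["tcp_pos"]+R0@tg, s["ft_torque"])
print(rows(*plateAt(bl[0],bl[1]-.0003,bl[2],.035),s))
E
```

```text
t: 9.25
tcp_pos: [0.4674, -0.0294, 0.0675]
tcp_rot: [-0.353, 2.773, 0.055]
force: [-0.6, -0.4, -1.5]
finger_gap: 0.629
gripper_force: 64.1
[ 0.48361853 -0.0250975   0.0908614 ] [-0.0778637   0.30031612  0.03513062]
('cm', [2.02, 0.04, 5.21], 'deg', [-0.16, 0.02, 0.25])
```

```bash
python3 -m pendant '[[[0.4,0.02,0.9],[0,0,0.1]],[[0.8,0.02,2],[0,0,0.1]],[[1.2,0.02,3.1],[0,0,0.1]],[[1.6,0.02,4.2],[0,0,0.1]],[[1.8,0.02,4.7],[0,0,0.1]]]'
python3 -m pendant '[[[0.05,0,0.1],[0,0,0]],[[0.05,0,0.2],[0,0,0]]]'
python3 - <<'E'
from plan import *
s=arm.sense(); R0=Ro.from_rotvec(s["tcp_rot"]).as_matrix(); Rg,tg=hold(); print(s["tcp_pos"]+R0@tg)
print(rows(*plateAt(bl[0],bl[1],bl[2],.025),s))
E
```

```text
t: 9.67
tcp_pos: [0.4673, -0.03, 0.0179]
tcp_rot: [-0.351, 2.772, 0.055]
force: [-0.2, -0.4, -1.5]
finger_gap: 0.624
gripper_force: 64.1
t: 9.83
tcp_pos: [0.4679, -0.0303, 0.0167]
tcp_rot: [-0.351, 2.771, 0.054]
force: [0.3, -0.0, -0.6]
finger_gap: 0.63
gripper_force: 64.1
[ 0.48402631 -0.02601219  0.04012084]
('cm', [0.64, 0.15, 1.37], 'deg', [-0.25, 0.16, 0.22])
```

```bash
python3 -m pendant '[[[0.3,0.1,0.5],[0,0.1,0.2]],[[0.5,0.1,1.0],[0,0.1,0.2]],[[0.58,0.1,1.2],[0,0.1,0.2]],[[0.58,0.1,1.2],[0,0.1,0.2]]]'
python3 -m pendant '[[[0.03,0,0.1],[0,0,0]],[[0.03,0,0.1],[0,0,0]]]'
python3 -m pendant '[[[0.03,0,0.1],[0,0,0]],[[0.03,0,0.1],[0,0,0]]]'
python3 - <<'E'
from plan import *
s=arm.sense(); R0=Ro.from_rotvec(s["tcp_rot"]).as_matrix(); Rg,tg=hold(); print(s["tcp_pos"]+R0@tg,s["force"],s["ft_torque"])
print(rows(*plateAt(bl[0],bl[1],bl[2],.025),s))
E
```

```text
t: 10.17
tcp_pos: [0.4658, -0.0296, 0.0025]
tcp_rot: [-0.347, 2.774, 0.055]
force: [-0.1, 0.4, -1.3]
finger_gap: 0.629
gripper_force: 64.1
t: 10.33
tcp_pos: [0.4662, -0.0297, 0.0019]
tcp_rot: [-0.347, 2.773, 0.054]
force: [-0.1, -0.3, -0.6]
finger_gap: 0.63
gripper_force: 64.2
t: 10.5
tcp_pos: [0.4665, -0.0297, 0.0016]
tcp_rot: [-0.347, 2.772, 0.054]
force: [-7.1, -0.8, 11.5]
finger_gap: 0.631
gripper_force: 65.8
[ 0.48261751 -0.02551983  0.0249991 ] [-7.09144574 -0.82813142 11.53348108] [0.23152258 0.64593698 0.15963142]
('cm', [0.01, 0.05, -0.01], 'deg', [-0.25, 0.09, 0.05])
```

Contact at 11 N with the underside at 25.0 mm. I release and retreat along the tool axis.

```bash
python3 -m pendant '[[[0,0,0],[0,0,0]],[[0,0,0],[0,0,0]],[[0,0,0],[0,0,0]],[[0,0,0],[0,0,0]],[[0,0,0],[0,0,0]]]' 0
python3 -m pendant '[[[0,0,0],[0,0,0]],[[0,0,-1],[0,0,0]],[[0,0,-4],[0,0,0]],[[0,0,-8],[0,0,0]],[[0,0,-12],[0,0,0]]]'
python3 -m pendant '[[[0,0,-4],[0,0,0]],[[0,0,-8],[0,0,0]],[[0,0,-10],[0,0,0]]]'
cat >> plan.py <<'E'
ALPHA=np.radians(25)
def cupTool(c,s_ax,lat=0,side=None,drop=0):
    pass
E
python3 - <<'E'
from wv import *
s=arm.sense(); print(s["tcp_pos"])
C=arm.camera("scene"); L=arm.cut_out("scene","plate"); q=proj(C,[[*bl[:2],.03]])[0]
d=min(L,key=lambda d:np.hypot(*(np.array(d["position"])-q))); print(d["position"],q,d["conf"])
v,f=fit([(C,d["mask"])],PLATE,bl,lambda v:pose2(v,.025),[.002,.002,.03]); print("plate",v,"block",bl,f)
im=C["color"]; q=q.astype(int); cv2.imwrite("pics/s7.png",cv2.resize(im[q[1]-60:q[1]+40,q[0]-70:q[0]+63],None,fx=5,fy=5,interpolation=cv2.INTER_CUBIC))
E
```

```text
t: 10.92
tcp_pos: [0.4662, -0.0297, 0.0009]
tcp_rot: [-0.347, 2.773, 0.055]
force: [0.1, 0.2, -0.0]
finger_gap: 1.0
gripper_force: 0.0
t: 11.33
tcp_pos: [0.425, -0.0391, 0.1144]
tcp_rot: [-0.347, 2.776, 0.056]
force: [1.5, -0.6, -0.3]
finger_gap: 1.0
gripper_force: 0.0
t: 11.58
tcp_pos: [0.393, -0.0478, 0.2117]
tcp_rot: [-0.347, 2.769, 0.049]
force: [-1.1, -0.2, 0.7]
finger_gap: 1.002
gripper_force: 0.0
[ 0.39297388 -0.04783788  0.21174677]
[337.6, 223.0] [342.07395885 224.74311163] 0.89
plate [ 0.48247438 -0.02478155  0.23497446] block [ 0.48246809 -0.02512847  0.2485258 ] 0.2703833347562537
```

View pics/s7.png

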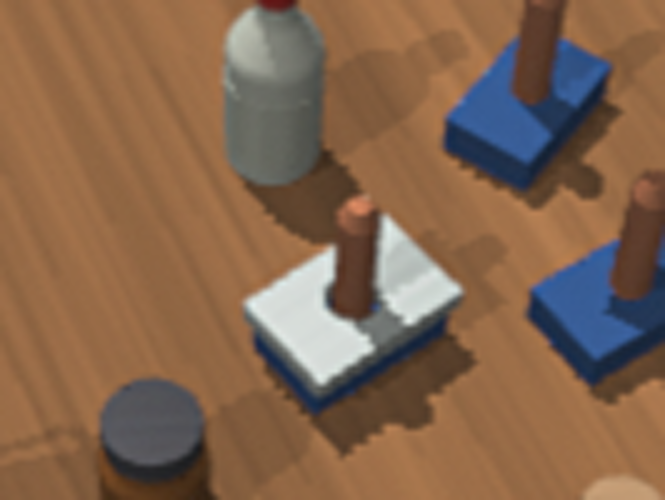

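The plate lies flat on the farthest block, around the post at crop (357,255), with its long sides parallel. Now the cup, gripped across its diameter with the tool 35° off the cup axis so that it can later be turned mouth down.

```bash
cat >> plan.py <<'E'
A20=np.radians(20)
def cpose(v,p=A20):
    c=np.array([np.cos(v[3])*np.cos(p),np.sin(v[3])*np.cos(p),-np.sin(p)])
    return toolR(c,[-np.sin(v[3]),np.cos(v[3]),0]),np.array(v[:3],float)
ALPHA=np.radians(35)
def cupTool(v,back=0,s_ax=.033,k=.046,p=A20):
    psi=v[3]; R,t=cpose(v,p); z=np.array([np.cos(psi)*np.cos(p+ALPHA),np.sin(psi)*np.cos(p+ALPHA),-np.sin(p+ALPHA)])
    return toolR(z,[-np.sin(psi),np.cos(psi),0]),t+R[:,2]*s_ax+z*(k-back)
E
python3 - <<'E'
from plan import *
print(rows(*cupTool(cu,.18)),cupTool(cu,.18)[1],cupTool(cu)[1])
E
```

```text
('cm', [-8.65, 35.56, 6.33], 'deg', [8.9, -14.53, 18.25]) [0.40683602 0.32149349 0.17782114] [0.50950057 0.3105727  0.03037378]
```

```bash
python3 -m pendant '[[[-8.6,35.6,6.3],[8.9,-14.5,18.2]],[[-8.6,35.6,6.3],[8.9,-14.5,18.2]],[[-8.6,35.6,6.3],[8.9,-14.5,18.2]],[[-8.6,35.6,6.3],[8.9,-14.5,18.2]],[[-8.6,35.6,6.3],[8.9,-14.5,18.2]]]'
python3 - <<'E'
from plan import *
print(rows(*cupTool(cu,.15)))
E
```

```text
t: 12.1
tcp_pos: [0.3966, 0.0748, 0.1924]
tcp_rot: [0.08, 2.587, -0.046]
force: [1.0, -0.8, 0.8]
finger_gap: 0.999
gripper_force: 0.0
('cm', [0.91, 24.67, 3.56], 'deg', [0.46, -3.23, 2.42])
```

```bash
python3 -m pendant '[[[0.9,24.7,3.5],[0.5,-3.2,2.4]],[[0.9,24.7,3.5],[0.5,-3.2,2.4]],[[0.9,24.7,3.5],[0.5,-3.2,2.4]],[[0.9,24.7,3.5],[0.5,-3.2,2.4]],[[0.9,24.7,3.5],[0.5,-3.2,2.4]]]'
python3 -m pendant '[[[0,4,0],[0,0,0]],[[0,4,0],[0,0,0]]]'
python3 - <<'E'
from wv import *
print(rows(*cupTool(cu,.15)))
v=wfit("cup",CUP,cu,cpose,[.003,.003,.003,.05],"w8")
s=arm.sense(); print(s["q"].round(2))
print(rows(*cupTool(v,.15),s))
E
```

```text
t: 12.52
tcp_pos: [0.4114, 0.2017, 0.1708]
tcp_rot: [0.132, 2.532, -0.045]
force: [1.7, -1.2, 1.0]
finger_gap: 0.999
gripper_force: 0.0
t: 12.68
tcp_pos: [0.4155, 0.246, 0.1703]
tcp_rot: [0.124, 2.533, -0.041]
force: [-0.3, 0.4, -0.4]
finger_gap: 0.999
gripper_force: 0.0
('cm', [0.87, 7.42, 1.45], 'deg', [0.17, -0.28, 0.43])
pred px [422. 188.] [([431.0, 17.0], 0.87), ([411.0, 201.0], 0.65)]
cup [ 0.4586  0.318   0.0731 -0.1066] was [ 0.4524  0.3166  0.0793 -0.106 ] 0.02658277241244757
[ 0.47  0.05  2.06 -0.59  0.59 -0.58]
('cm', [0.74, 8.08, 2.27], 'deg', [-0.02, -0.35, 0.37])
```

```bash
python3 -m pendant '[[[0.8,7.6,1.6],[0,-0.3,0.4]],[[0.8,7.6,1.6],[0,-0.3,0.4]],[[0.8,7.6,1.6],[0,-0.3,0.4]]]'
python3 - <<'E'
from wv import *
V=[]
for n in("wrist","scene","top"):
    c=arm.camera(n); c["fish"]=n=="wrist"; q=proj(c,[cpose(cu)[1]+cpose(cu)[0][:,2]*.045])[0]
    L=arm.cut_out(n,"cup"); print(n,q.round(),[(np.round(d["position"]).tolist(),round(d["conf"],2),int(d["mask"].sum())) for d in L])
    if L:
        d=min(L,key=lambda d:np.hypot(*(np.array(d["position"])-q)))
        if np.hypot(*(np.array(d["position"])-q))<40: V.append((c,d["mask"])); print(n,fit(V[-1:],CUP,cu,cpose,[.003,.003,.003,.05]))
for k in range(2,len(V)+1): print(k,fit(V[:k],CUP,cu,cpose,[.003,.003,.003,.05]))
print(rows(*cupTool(cu,.15)))
E
```

```text
t: 13.03
tcp_pos: [0.4271, 0.3176, 0.1517]
tcp_rot: [0.139, 2.528, -0.043]
force: [-0.4, -0.3, -0.5]
finger_gap: 1.002
gripper_force: 0.0
wrist [324. 222.] [([325.0, 212.0], 0.7, 4225), ([309.0, 17.0], 0.65, 5789)]
wrist (array([ 0.45603334,  0.31659381,  0.07573281, -0.10516957]), np.float64(0.02444552732335538))
scene [414. 353.] [([482.0, 334.0], 0.63, 1101), ([414.0, 351.0], 0.6, 1116)]
scene (array([ 0.43994976,  0.30816042,  0.04482275, -0.09461279]), np.float64(0.057850165155668))
top [189. 266.] [([186.0, 265.0], 0.92, 847), ([204.0, 336.0], 0.62, 322)]
top (array([ 0.45362085,  0.31678412,  0.07972483, -0.10391335]), np.float64(0.04942009861795958))
2 (array([ 0.45248943,  0.31694975,  0.07872448, -0.10635296]), np.float64(0.1540034773553968))
3 (array([ 0.45306595,  0.3169227 ,  0.07848297, -0.10396863]), np.float64(0.20683527876980723))
('cm', [0.37, 0.53, -0.11], 'deg', [-0.15, 0.13, -0.39])
```

```bash
python3 - <<'E'
from plan import *
cu=np.array([.4535,.3168,.0785,-.1045]); np.savez("poses.npz",plate=pl,block=bl,cup=cu); print(rows(*cupTool(cu,.0)))
E
python3 -m pendant '[[[0.3,0.5,2],[0,0,-0.3]],[[0.3,0.5,5],[0,0,-0.3]],[[0.3,0.5,7],[0,0,-0.3]],[[0.3,0.5,8],[0,0,-0.3]],[[0.3,0.5,8],[0,0,-0.3]]]'
python3 - <<'E'
from plan import *
print(rows(*cupTool(cu,.0)))
E
```

```text
('cm', [0.36, 0.61, 15.02], 'deg', [-0.2, 0.13, -0.45])
t: 13.75
tcp_pos: [0.471, 0.3141, 0.0857]
tcp_rot: [0.137, 2.527, -0.047]
force: [0.3, 0.1, -0.7]
finger_gap: 1.0
gripper_force: 0.0
('cm', [-0.03, 0.12, 6.88], 'deg', [-0.29, 0.02, -0.12])
```

```bash
python3 -m pendant '[[[0,0.1,2],[-0.2,0,-0.1]],[[0,0.1,4],[-0.2,0,-0.1]],[[0,0.1,6],[-0.2,0,-0.1]],[[0,0.1,6.9],[-0.2,0,-0.1]],[[0,0.1,6.9],[-0.2,0,-0.1]]]'
python3 - <<'E'
from plan import *
print(rows(*cupTool(cu,.0)))
E
python3 -m pendant '[[[0,0,0],[0,0,0]],[[0,0,0],[0,0,0]],[[0,0,0],[0,0,0]],[[0,0,0],[0,0,0]],[[0,0,0],[0,0,0]]]' 1
python3 -m pendant '[[[0,0,0],[0,0,0]],[[0,0,0],[0,0,0]]]'
```

```text
t: 14.17
tcp_pos: [0.5104, 0.3117, 0.0302]
tcp_rot: [0.132, 2.526, -0.042]
force: [-0.3, 0.2, 0.5]
finger_gap: 1.0
gripper_force: 0.0
('cm', [0.02, -0.08, 0.07], 'deg', [-0.02, 0.09, 0.01])
t: 14.58
tcp_pos: [0.5099, 0.3108, 0.032]
tcp_rot: [0.133, 2.525, -0.046]
force: [-8.6, -10.3, 12.8]
finger_gap: 0.506
gripper_force: 58.8
t: 14.75
tcp_pos: [0.5099, 0.3108, 0.032]
tcp_rot: [0.133, 2.525, -0.046]
force: [-9.4, -8.7, 13.6]
finger_gap: 0.508
gripper_force: 58.8
```

```bash
python3 -m pendant '[[[-0.6,0,-0.8],[0,0,0]],[[-2.3,0,-3.3],[0,0,0]],[[-4.6,0,-6.5],[0,0,0]],[[-6.9,0,-9.8],[0,0,0]],[[-9.2,0,-13.1],[0,0,0]]]'
cat >> plan.py <<'E'
def cuphold():
    g=np.load("gcup.npz"); return g["R"],g["t"]
def cupDown(x,y,psi,zmouth):
    "tool pose for held cup, axis down"
    Rg,tg=cuphold(); Rc,_=cpose([0,0,0,psi],np.pi/2); R=Rc@Rg.T; return R,np.array([x,y,zmouth+.09])-R@tg
E
python3 - <<'E'
from wv import *
s=arm.sense(); R0=Ro.from_rotvec(s["tcp_rot"]).as_matrix()
# expected: tool as gripped
R,t=cpose(cu); Rt=Ro.from_rotvec([.133,2.525,-.046]).as_matrix(); tt=np.array([.5099,.3108,.032])
Rg=Rt.T@R; tg=Rt.T@(t-tt); tg[1]=-Rg[1,2]*.033
print("cup in tool",tg,Rg[:,2])
pf=lambda v:(R0@Ro.from_euler("xyz",[v[3],v[2],0]).as_matrix()@Rg, s["tcp_pos"]+R0@(tg+[v[0],0,v[1]]))
c=arm.camera("wrist"); c["fish"]=True; Ls=arm.cut_out("wrist","cup"); q=proj(c,[pf(np.zeros(4))[1]+pf(np.zeros(4))[0][:,2]*.05])[0]
print(q,[(d["position"],d["conf"],int(d["mask"].sum())) for d in Ls])
V=[(c,min(Ls,key=lambda d:np.hypot(*(np.array(d["position"])-q)))["mask"])]; print("wrist",fit(V,CUP,np.zeros(4),pf,[.003,.003,.04,.03]))
C=arm.camera("scene"); L=arm.cut_out("scene","cup"); q=proj(C,[pf(np.zeros(4))[1]+pf(np.zeros(4))[0][:,2]*.045])[0]
print(q,[(d["position"],d["conf"],int(d["mask"].sum())) for d in L])
np.savez("gcup.npz",R=Rg,t=tg)
d=min(L,key=lambda d:np.hypot(*(np.array(d["position"])-q)))
if np.hypot(*(np.array(d["position"])-q))<25: print("scene",fit([(C,d["mask"])],CUP,np.zeros(4),pf,[.003,.003,.04,.03])); V.append((C,d["mask"])); print("both",fit(V,CUP,np.zeros(4),pf,[.003,.003,.04,.03]))
print(s["t"],s["tcp_pos"],s["finger_gap"],s["q"].round(2)); print(rows(*cupDown(*bl[:2],cu[3],.16),s),cupDown(*bl[:2],cu[3],.16)[1])
E
```

```text
t: 15.17
tcp_pos: [0.509, 0.3124, 0.1927]
tcp_rot: [0.13, 2.527, -0.039]
force: [1.3, 0.5, -0.7]
finger_gap: 0.503
gripper_force: 61.3
cup in tool [ 1.95884348e-02 -8.18494157e-05 -7.06787406e-02] [-0.57124296  0.00248029  0.82077727]
[320.49378764 324.78594058] [([324.0, 320.5], 0.96, 13779)]
wrist (array([-0.00141485,  0.00165011,  0.12476812, -0.19360376]), np.float64(0.017069168911486503))
[433.76301524 320.42720103] [([489.7, 340.6], 0.81, 579), ([429.6, 318.6], 0.79, 1656), ([342.7, 226.7], 0.39, 752)]
scene (array([-0.00273611, -0.0042696 ,  0.06048422,  0.01121644]), np.float64(0.10420574026712134))
both (array([ 3.48696777e-04,  7.28758891e-05, -4.76013167e-02,  4.29169765e-03]), np.float64(0.176723139360977))
15.1667 [0.50903409 0.31239971 0.19269195] 0.502912845291587 [ 0.51  0.27  1.72 -0.54  0.7  -0.62]
('cm', [2.0, -33.86, 0.01], 'deg', [0.22, 69.89, 0.01]) [ 0.45828924 -0.02273294  0.18079854]
```

Cup held. I turn it mouth down while carrying it over to the post.

```bash
python3 -m pendant '[[[-2,-4,-1.5],[0,7,0]],[[-2,-8,-1.5],[0,14,0]],[[-2,-12,-1.5],[0,21,0]],[[-2,-16,-1.5],[0,28,0]],[[-2,-20,-1.5],[0,35,0]]]'
python3 - <<'E'
from plan import *
s=arm.sense(); R=Ro.from_rotvec(s["tcp_rot"]).as_matrix(); Rg,tg=cuphold(); print("closed end",s["tcp_pos"]+R@tg,"mouth",s["tcp_pos"]+R@(tg+Rg[:,2]*.09),s["q"].round(2))
print(rows(*cupDown(*bl[:2],cu[3],.15),s))
E
```

```text
t: 15.78
tcp_pos: [0.4979, 0.1311, 0.2139]
tcp_rot: [0.157, 3.074, -0.002]
force: [1.6, -0.4, -1.1]
finger_gap: 0.508
gripper_force: 61.3
closed end [0.47394824 0.13334675 0.28317752] mouth [0.52972414 0.12800972 0.21274624] [ 0.03  0.24  1.56 -0.01  1.27 -1.43]
('cm', [2.64, -15.72, 4.11], 'deg', [0.26, 38.5, 0.09])
```

```bash
python3 -m pendant '[[[2.6,-15.7,4.1],[0.3,38.5,0]],[[2.6,-15.7,4.1],[0.3,38.5,0]],[[2.6,-15.7,4.1],[0.3,38.5,0]],[[2.6,-15.7,4.1],[0.3,38.5,0]],[[2.6,-15.7,4.1],[0.3,38.5,0]]]'
python3 - <<'E'
from plan import *
s=arm.sense(); print(s["q"].round(2),rows(*cupDown(*bl[:2],cu[3],.135),s))
E
```

```text
t: 16.2
tcp_pos: [0.4579, -0.0267, 0.1691]
tcp_rot: [-0.143, -2.572, -0.033]
force: [-0.2, -0.4, -0.2]
finger_gap: 0.506
gripper_force: 61.4
[-0.26  0.56  1.33 -0.09  1.81 -1.72] ('cm', [-0.71, 0.41, 1.12], 'deg', [0.05, 2.43, -0.45])
```

```bash
python3 -m pendant '[[[-0.7,0.4,1.1],[0,2.4,-0.4]],[[-0.7,0.4,1.1],[0,2.4,-0.4]],[[-0.7,0.4,1.1],[0,2.4,-0.4]]]'
cat > cv.py <<'E'
from wv import *
def cupview(names=("scene","top")):
    s=arm.sense(); R0=Ro.from_rotvec(s["tcp_rot"]).as_matrix(); Rg,tg=cuphold(); t0=s["tcp_pos"]+R0@tg; a=R0@Rg[:,2]
    print("kin closed",t0,"mouth",t0+.09*a,"axis",a.round(4))
    def pf(v):
        z=np.array([v[2],v[3],-1]); return toolR(z,[0,1,0]),np.array([v[0],v[1],t0[2]])
    V=[]
    for n in names:
        C=arm.camera(n); q=proj(C,[t0+.045*a])[0]; L=arm.cut_out(n,"cup")
        d=min(L,key=lambda d:np.hypot(*(np.array(d["position"])-q))) if L else None
        print(n,q.round(),[(np.round(d["position"]).tolist(),round(d["conf"],2),int(d["mask"].sum())) for d in L])
        if d is not None and np.hypot(*(np.array(d["position"])-q))<25: V.append((C,d["mask"])); r=fit(V[-1:],CUP,[t0[0],t0[1],0,0],pf,[.003,.003,.03,.03]); print(n,r[0].round(4),"mouth",(r[0][:2]+.09*r[0][2:]).round(4),r[1])
    if len(V)>1: r=fit(V,CUP,[t0[0],t0[1],0,0],pf,[.003,.003,.03,.03]); print("both",r[0].round(4),"mouth",(r[0][:2]+.09*r[0][2:]).round(4),r[1])
    print(rows(*cupDown(*bl[:2],cu[3],.12),s),s["t"])
E
python3 -c "
from cv import *
cupview()"
```

```text
t: 16.45
tcp_pos: [0.4598, -0.0173, 0.1567]
tcp_rot: [-0.123, -2.54, -0.037]
force: [-0.8, 0.7, -1.1]
finger_gap: 0.503
gripper_force: 61.5
kin closed [ 0.48342583 -0.01963265  0.22615147] mouth [ 0.48422394 -0.01957562  0.13615503] axis [ 8.9e-03  6.0e-04 -1.0e+00]
scene [346. 184.] [([482.0, 333.0], 0.95, 1162), ([350.0, 177.0], 0.82, 472)]
scene [ 0.4829 -0.0162 -0.0187 -0.0561] mouth [ 0.4812 -0.0213] 0.9196660019940179
top [335. 263.] [([192.0, 333.0], 0.74, 803)]
('cm', [-0.81, -0.55, 1.37], 'deg', [-0.12, 0.5, 0.32]) 16.45
```

```bash
python3 -m pendant '[[[-0.8,-0.55,1.4],[-0.1,0.5,0.3]],[[-0.8,-0.55,1.4],[-0.1,0.5,0.3]],[[-0.8,-0.55,1.4],[-0.1,0.5,0.3]]]'
python3 - <<'E'
from cv import *
s=arm.sense(); R0=Ro.from_rotvec(s["tcp_rot"]).as_matrix(); Rg,tg=cuphold(); t0=s["tcp_pos"]+R0@tg; a=R0@Rg[:,2]
print("mouth",t0+.09*a,a)
C=arm.camera("scene"); im=C["color"]; hsv=cv2.cvtColor(im,cv2.COLOR_BGR2HSV)
m=((hsv[...,0]<6)|(hsv[...,0]>172))&(hsv[...,1]>140)&(hsv[...,2]>50)
q=proj(C,CUP[0]@toolR(a,[0,1,0]).T+t0); lo=q.min(0).astype(int)-4; hi=q.max(0).astype(int)+5
sub=m[lo[1]:hi[1],lo[0]:hi[0]]
exp=np.zeros(m.shape,np.uint8); cv2.fillConvexPoly(exp,cv2.convexHull(q.astype(np.float32)).round().astype(np.int32),1)
e=exp[lo[1]:hi[1],lo[0]:hi[0]]>0
for r in range(0,sub.shape[0],2): print("".join(".-+#"[int(a)*2+int(b)] for a,b in zip(sub[r],e[r])))
print("tip px",proj(C,[[bl[0],bl[1],.105]])[0]-lo)
print(rows(*cupDown(*bl[:2],cu[3],.095),s))
E
```

```text
t: 16.9
tcp_pos: [0.4585, -0.0229, 0.1427]
tcp_rot: [-0.131, -2.534, -0.037]
force: [0.4, 0.4, -0.4]
finger_gap: 0.507
gripper_force: 61.5
mouth [ 0.48273477 -0.02525951  0.12199373] [ 3.03934811e-03 -4.22485147e-04 -9.99995292e-01]
.................................
.................................
.................................
..........--###########--........
........-#################-......
.......---##################-....
......------#################-...
......-------################-...
......---#----##############--...
......---------#############-....
......----------############-....
......------------##########-....
......------##-------######--....
.....------------------####-.....
.....---------------------#-.....
.....-----------------------.....
.....----------------------......
.....----------------------......
.....----------------------......
.....-#--------###-----###-......
.....-###################-.......
.....-###################-.......
......-#################--.......
.......--#############---........
.........---######-----..........
.................................
.................................
tip px [14.77104613 45.95085596]
('cm', [-1.51, 0.02, 2.23], 'deg', [-0.01, 0.18, 0.01])
```

The red pixels match the predicted silhouette within a pixel, so the cup is vertical above the post. I lower it.

```bash
python3 -m pendant '[[[-0.5,0,0.75],[0,0,0]],[[-1,0,1.5],[0,0,0]],[[-1.5,0,2.2],[0,0.1,0]],[[-1.5,0,2.2],[0,0.1,0]]]'
python3 -m pendant '[[[-0.6,0,0.8],[0,0,0]],[[-1.1,0,1.7],[0,0,0]],[[-1.7,0,2.5],[0,0,0]],[[-1.7,0,2.5],[0,0,0]]]'
python3 - <<'E'
from plan import *
s=arm.sense(); R0=Ro.from_rotvec(s["tcp_rot"]).as_matrix(); Rg,tg=cuphold(); t0=s["tcp_pos"]+R0@tg; a=R0@Rg[:,2]
print("mouth",t0+.09*a,a); print(rows(*cupDown(*bl[:2],cu[3],.04),s))
E
```

```text
t: 17.28
tcp_pos: [0.4578, -0.0227, 0.1138]
tcp_rot: [-0.13, -2.529, -0.038]
force: [0.4, -0.5, -0.8]
finger_gap: 0.507
gripper_force: 61.5
t: 17.62
tcp_pos: [0.4573, -0.0228, 0.0833]
tcp_rot: [-0.13, -2.528, -0.038]
force: [-0.6, -0.4, -1.7]
finger_gap: 0.506
gripper_force: 61.5
mouth [ 0.48147419 -0.02522182  0.06245031] [-2.22336689e-03  6.89745293e-04 -9.99997290e-01]
('cm', [-1.37, 0.03, 1.79], 'deg', [0.01, -0.13, 0.02])
```

```bash
python3 -m pendant '[[[-0.5,0,0.6],[0,-0.1,0]],[[-1,0,1.2],[0,-0.1,0]],[[-1.35,0,1.8],[0,-0.1,0]],[[-1.35,0,1.8],[0,-0.1,0]]]'
python3 -m pendant '[[[-0.06,0,0.08],[0,0,0]],[[-0.12,0,0.16],[0,0,0]],[[-0.12,0,0.16],[0,0,0]]]'
python3 - <<'E'
from plan import *
s=arm.sense(); R0=Ro.from_rotvec(s["tcp_rot"]).as_matrix(); Rg,tg=cuphold(); t0=s["tcp_pos"]+R0@tg; a=R0@Rg[:,2]
print("mouth",t0+.09*a,a,s["force"]); print(rows(*cupDown(*bl[:2],cu[3],.037),s))
E
```

```text
t: 17.95
tcp_pos: [0.4585, -0.0231, 0.0616]
tcp_rot: [-0.13, -2.531, -0.038]
force: [-0.3, -0.0, -1.5]
finger_gap: 0.504
gripper_force: 61.5
t: 18.2
tcp_pos: [0.4593, -0.0233, 0.061]
tcp_rot: [-0.131, -2.534, -0.037]
force: [-0.7, -0.6, -0.9]
finger_gap: 0.504
gripper_force: 61.5
mouth [ 0.4835523  -0.02567251  0.04029131] [ 3.30237748e-03 -5.19398936e-04 -9.99994412e-01] [-0.69936725 -0.58714484 -0.93393839]
('cm', [-0.09, 0.04, 0.32], 'deg', [-0.02, 0.19, 0.01])
```

```bash
python3 -m pendant '[[[-0.08,0.03,0.13],[0,0.1,0]],[[-0.08,0.03,0.13],[0,0.1,0]],[[-0.08,0.03,0.13],[0,0.1,0]]]'
python3 -m pendant '[[[-0.06,0,0.08],[0,0,0]],[[-0.06,0,0.08],[0,0,0]]]'
```

```text
t: 18.45
tcp_pos: [0.4592, -0.0229, 0.0594]
tcp_rot: [-0.13, -2.532, -0.037]
force: [-0.1, 0.9, -1.0]
finger_gap: 0.504
gripper_force: 61.5
t: 18.62
tcp_pos: [0.4591, -0.023, 0.0583]
tcp_rot: [-0.131, -2.532, -0.037]
force: [-0.1, -0.5, -0.7]
finger_gap: 0.507
gripper_force: 61.5
```

```bash
python3 -m pendant '[[[-0.06,0,0.08],[0,0,0]],[[-0.06,0,0.08],[0,0,0]]]'
python3 -m pendant '[[[0,0,0],[0,0,0]],[[0,0,0],[0,0,0]]]'
python3 - <<'E'
from plan import *
s=arm.sense(); R0=Ro.from_rotvec(s["tcp_rot"]).as_matrix(); Rg,tg=cuphold(); t0=s["tcp_pos"]+R0@tg; a=R0@Rg[:,2]
print("mouth",t0+.09*a,a,s["force"])
E
```

```text
t: 18.78
tcp_pos: [0.4592, -0.023, 0.058]
tcp_rot: [-0.131, -2.531, -0.037]
force: [-0.7, 0.6, 5.2]
finger_gap: 0.504
gripper_force: 61.8
t: 18.95
tcp_pos: [0.4592, -0.023, 0.058]
tcp_rot: [-0.131, -2.532, -0.037]
force: [-1.4, 0.3, 6.0]
finger_gap: 0.505
gripper_force: 61.8
mouth [ 0.48336699 -0.02535153  0.03726571] [ 9.09032625e-04 -2.76726671e-04 -9.99999549e-01] [-1.36069223  0.25214264  6.00131029]
```

The mouth meets the plate at 37.3 mm with 6 N. I release and retreat.

```bash
python3 -m pendant '[[[0,0,0],[0,0,0]],[[0,0,0],[0,0,0]],[[0,0,0],[0,0,0]],[[0,0,0],[0,0,0]],[[0,0,0],[0,0,0]]]' 0
python3 -m pendant '[[[0,0,0],[0,0,0]],[[0,0,-1],[0,0,0]],[[0,0,-3],[0,0,0]],[[0,0,-6],[0,0,0]],[[0,0,-9],[0,0,0]]]'
python3 -m pendant '[[[1.5,0,-2],[0,0,0]],[[3,0,-5],[0,0,0]],[[4.5,0,-8],[0,0,0]],[[4.5,0,-8],[0,0,0]],[[4.5,0,-8],[0,0,0]]]'
python3 - <<'E'
from wv import *
C0={"scene":cv2.imread("pics/scene0.png"),"top":cv2.imread("pics/top0.png")}
for n in("scene","top"):
    c=arm.camera(n); cv2.imwrite(f"pics/{n}_end.png",c["color"])
    for o,parts,pf,v0 in(("cup",CUP,lambda v:(toolR([v[2],v[3],-1],[0,1,0]),np.array([v[0],v[1],.127])),[bl[0],bl[1],0,0]),("plate",PLATE,lambda v:pose2(v,.025),bl)):
        L=arm.cut_out(n,o); q=proj(c,[[bl[0],bl[1],.08 if o=="cup" else .037]])[0]
        L=[d for d in L if np.hypot(*(np.array(d["position"])-q))<25]
        if L: r=fit([(c,L[0]["mask"])],parts,v0,pf,[.003,.003,.03,.03][:len(v0)]); print(n,o,L[0]["conf"],r[0].round(4),r[1])
    for o in("vase","glue","jar","clock"):
        print(o,[(np.round(d["position"],1).tolist(),round(d["conf"],2)) for d in arm.find_in(n,o)][:2])
    for o,p in(("vase",(.452,.153,.1)),("glue",(.467,-.14,.1)),("jar",(.596,.019,.05)),("clock",(.696,.034,.08))):
        q=proj(c,[p])[0].astype(int); a,b=[im[q[1]-20:q[1]+20,q[0]-20:q[0]+20].astype(int) for im in(C0[n],c["color"])]; print(n,o,"diff",np.abs(a-b).mean().round(1))
s=arm.sense();print(s["t"],s["force"],s["tcp_pos"])
E
```

```text
t: 19.37
tcp_pos: [0.4592, -0.023, 0.0573]
tcp_rot: [-0.13, -2.532, -0.037]
force: [0.1, -0.4, -0.2]
finger_gap: 1.0
gripper_force: 0.0
t: 19.78
tcp_pos: [0.5105, -0.0279, 0.1322]
tcp_rot: [-0.13, -2.531, -0.038]
force: [0.4, -0.3, -0.1]
finger_gap: 0.998
gripper_force: 0.0
t: 20.2
tcp_pos: [0.5195, -0.0287, 0.2237]
tcp_rot: [-0.131, -2.535, -0.036]
force: [0.5, -0.8, -0.7]
finger_gap: 1.002
gripper_force: 0.0
scene cup 0.62 [ 0.4841 -0.0211 -0.0428 -0.0737] 0.07519001567444474
scene plate 0.72 [ 0.4821 -0.0245  0.2432] 0.7550358295928813
vase [([391.6, 286.6], 0.61), ([304.6, 255.3], 0.25)]
glue [([329.1, 186.0], 0.71), ([337.7, 230.9], 0.6)]
jar [([302.6, 253.7], 0.57)]
clock [([250.6, 283.1], 0.62)]
scene vase diff 16.0
scene glue diff 28.5
scene jar diff 8.7
scene clock diff 8.7
vase [([257.4, 281.8], 0.61)]
glue [([391.8, 269.7], 0.98)]
jar []
clock [([290.7, 168.9], 0.46)]
top vase diff 26.8
top glue diff 4.2
top jar diff 61.0
top clock diff 52.6
20.9 [0.27181978 0.32151953 0.11764789] [ 0.51891405 -0.02864001  0.22267356]
```

Run:
```python
from wv import *
c=arm.camera("scene"); L=[d for d in arm.cut_out("scene","cup") if np.hypot(*(np.array(d["position"])-proj(c,[[bl[0],bl[1],.08]])[0]))<25]
r=fit([(c,L[0]["mask"])],CUP,[bl[0],bl[1],.127],lambda v:(toolR([0,0,-1],[0,1,0]),np.array(v)),[.003,.003,.003]); print(r)
r=fit([(c,L[0]["mask"])],CUP,[bl[0],bl[1]],lambda v:(toolR([0,0,-1],[0,1,0]),np.array([v[0],v[1],.127])),[.003,.003]); print(r)
```

```text
(array([ 0.48208149, -0.02312545,  0.12669921]), np.float64(0.11129141311697092))
(array([ 0.48157317, -0.0242577 ]), np.float64(0.11013904812299734))
```

The final check fits an upright cup with its closed end at 126.7 mm (127 expected), centred on the post. I hand in.

```bash
python3 -c "
from cell import arm
print(arm.job_done())"
```

```text
the job is handed in; nothing more can be done
None
```

The plate lies flat on the farthest blue block, the red cup stands upside down over the post with its mouth on the plate, and the job was handed in at about 21 s; the final images could not confirm all four bystanders, but no unexpected contact force showed in any move.

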